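# Trip the offcut-drawer catch of an arrow saw through its release hole

## Robot

A 6-joint arm with a two-finger parallel gripper is mounted at the origin on the work surface. World frame = base frame: x ahead of the robot, y to its left, z up, the work surface at z = 0. Lengths are in m, angles in rad, forces in N, time in s.
With the tool pointing down it reaches from about 0.35 to 0.975 m from the base axis. Payload 4.9 kg.
Tool frame: the origin (TCP) lies at the very end of the fingers, on their centre line; the grasp point (between the pads) lies 19 mm behind it; z points along the fingers, y is the line along which they close (so a half turn about z gives the same grasp; the last joint's range is limited). The gripper opens to 85 mm and grips with 20 to 120 N. Pads are 22 mm wide; open, the fingers measure 114 mm over their backs; the gripper's body (76 mm by 85 mm) begins 54 mm behind the grasp point. The pads swing forward as they close: fully open they stand 13 mm farther back than shut.
Start: joints at [1.178, 0.053, 1.613, -0, 1.476, -0.119], TCP at [0.169, 0.602, 0.231] pointing down, gripper open.
Joint ranges: [-3.01, 3.01], [-1.01, 2.22], [0.06, 2.58], [-1.02, 4.17], [0.09, 2.62], [-3.14, 3.14]. Speed limits (rad/s): [2.57, 2.57, 3.14, 3.14, 3.14, 3.14].

## Interface

Orientations are given as a rotation vector (axis times angle).
In Python, from station import * gives the robot as it stands.
- The arm moves only by the shell command python3 -m crank 'ROWS' [OPENING] [FORCE]. ROWS is JSON, a list of rows, each an object with "offset": the shift along the tool's x, y, z in m, a list of three; "twist": the turn, a rotation vector about the tool's x, y, z in degrees, a list of three. In form: [{"offset": [x, y, z], "twist": [rx, ry, rz]}, ...]. A call has 1 to 20 rows; each row is the pose to reach, as a shift and turn from the pose commanded when the call began, along the tool's axes at that moment; what a row does not reach only later rows make up. A row lasts 1/8 s, in which the tool goes at most 62.5 mm and 10.7 degrees, less where a joint would pass 70% of its speed; a pose out of reach is approached as far as the arm can. A call with a gripper value outside its range is refused whole. OPENING is the opening, from 0 (shut) to 1 (fully open), set as the call begins (- or left out, the last holds). The fingers move at their own pace and stop on an object; FORCE is the grip in N (left out, the last holds). Time passes only in rows, so rows that repeat a pose let the fingers close. It gives the time, the measured TCP pose, the force, the opening and the grip force at its end, in the units of the state.
- get_obs(): the state, without advancing time (a new reading comes with each control period).
- get_image(name): name is "scene" or "top" or "wrist"; returns the picture (420x560x3 uint8, red, green, blue); there is no depth.
- get_calibration(name): a dict with "intrinsics" (3x3 intrinsics, pixels), "world_from_camera" (4x4, takes a point from camera to world coordinates); the wrist camera has in their place "tool_from_camera" (4x4, takes a point from camera to tool coordinates, whose origin is the TCP and whose axes are the flange's). Camera axes: x right, y up, looking along -z (the intrinsics and any distortion apply to the point x, -y, -z); pixel columns grow to the right and rows downward; lengths in m; the calibration is good to about 2 mm. A picture is of the moment at which its call begins: read the wrist's pose just before it. get_calibration takes no time and is no camera call.
- finish_job(): hands the job in; it is judged then, once.
Trained networks look in the newest picture that a camera, given by its name, has taken for a name from the list of things; names that differ only in an ending like _2 or _b are one class to them, and where a whole thing is asked for, a point or a joint stands for the part that bears it (a point fixed in the world has none). Each returns a list of dicts, best first, with "confidence" (0 to 1); they miss things now and then, are a little off and sometimes report something else, mostly with a low value. They report only what shows in the picture. A call takes as long as a camera call. They do not tell look-alikes from the thing itself.
- cut_out(query, camera): "region" (420x560 bool, what is visible of it) and "rect" ([centre column, centre row, width, height] in pixels, round what is visible of it).
The state is a dict: "t": time; "q": joint angles; "dq": joint speeds; "effort": joint torques, N m; "tool_pos": TCP position; "tool_rot": TCP orientation; "contact_force": force on the tool from outside, world axes, zero at the start; "wrist_torque": the same for the moment, N m; "opening": finger opening in m; "grip_force": force on a finger pad.
Only numpy, scipy, OpenCV 4.12 (cv2) and the standard library are available. Lean on these libraries where they do the work, as an engineer would, in place of code of your own. Each camera call takes 0.05 s, during which the arm holds its last target. There are 200 camera calls.

## Task

Open the saw's offcut drawer for emptying: take the release pin from the tool block, put it down the hole in the steel release plate on the saw's deck, feel for the hidden catch and press it down gently until the drawer springs out; a kilo's push is enough, and 3 kg on the pin, wedging in the hole included, bends the light catch. Then stand the pin back in a hole of the tool block, right down on its collar, and pull the drawer out all the way to its stop. Leave the other tools and things on the bench where they are.

Things in the scene. Friction and masses are not known exactly. Their poses are not given: they have to be found in the camera images.
- pin_mid (a point): the release pin, upright in one of the tool block's holes: straight round dark-steel handle, 18 mm across, flat top 35 mm above this point; its 24 mm collar's underside is 35 mm below, then a bright shank 6 mm across and 60 mm long with a blunt tip 95 mm below. This point is on the axis, half-way up handle and collar; z points up the handle. About 90 g
- pin_tip (a point): the lower end of the release pin's shank, on its axis
- rack: wooden tool block, 60 (x) by 210 (y) by 68 mm high; origin under its centre, z up. Three holes in its top, 9 mm across, chamfered 2 mm, 64 mm deep, at x = 0 and y = -70, 0, +70 mm in its frame. Each holds a tool on a 6 mm shank, collar or handle down on the block; which is where varies. A tool stands within 1.5 mm of its hole's axis
- saw: bench saw for arrow shafts, fixed: grey sheet-steel base 240 (x) by 280 (y) by 95 mm high, origin under its centre, front (drawer side) facing -x, z up. Motor, wheel guard and a 0.7 m aluminium rail along y stand on its rear half (all at x above +10 mm in its frame, up to 215 mm high); the front of the deck is free but for a low rocker switch
- plate_seat (a point): nominal middle of the bright steel release plate (70 by 64 by 3 mm) on the left front of the saw's deck, at its upper face, 98 mm above the bench; axes as the saw's. Its screws sit in slots: the plate, with the release hole in its centre (8.5 mm across, 1 mm chamfer), lies up to 4 mm off this point either way along y; along x it is true
- catch_high (a point): the highest place of the hidden catch's round head (24 mm across), 18 mm below plate_seat inside the saw. The head lies straight below the hole, 18 to 34 mm below the plate's upper face according to its setting. Pressing it down takes about 5 N at first, rising to 8 or 10 N (more if the pin rubs on the hole's rim); the catch lets go after about 6 mm and meets a solid stop after about 9.5 mm. It springs back when released
- drawer (a joint): how far the offcut drawer is out, in m: 0 shut (held by the catch), 0.09 fully out at its stop. When the catch is tripped its spring pushes it to about 0.03 to 0.04 in about a second, and it stays there; pulling it on takes 2 to 3 N. It moves along the saw's -x
- drawer_handle (a point): middle of the drawer's handle: a straight dark round bar along the saw's y, about 100 mm long and 11 mm thick, 35 mm in front of the drawer's front, 60 mm above the bench (35 mm below the deck); moves with the drawer
- nock_driver: bystander in the tool block: short fat pale wooden handle 30 mm across, 48 mm high; origin at its shank's tip
- scriber: bystander in the tool block: thin dark stem with a black ball of 26 mm on top; origin at its shank's tip
- brush: bystander: scrubbing brush lying on its bristles, 150 by 45 by 52 mm; origin under its centre
- glue: bystander: white bottle, 44 mm across, 120 mm high; origin under its centre
- calculator: bystander: desk calculator, 150 by 100 by 22 mm; origin under its centre
- jar: bystander: small clear jar with white lid, 56 mm across, 60 mm high; origin under its centre
- points_tray: bystander: low open tray of arrow points, 130 by 90 by 30 mm; origin under its centre
Mind the look-alikes: they are no part of the job. Leave any green or yellow look-alike of the rack alone.

How it is judged:
On the way, in this order (a step that is already met when the one before it is completed fails the run):
1. the pin's tip is down the release hole, at least 8 mm below the plate's upper face, with the drawer still shut (z of pin_tip in the frame of plate_seat below -0.008 m and x of pin_tip in the frame of plate_seat between -0.006 and 0.006 m and y of pin_tip in the frame of plate_seat between -0.01 and 0.01 m and value of joint drawer below 0.008 m), for 0.05 s.
2. the drawer springs out by 15 mm while the pin is still down the hole (z of pin_tip in the frame of plate_seat below -0.008 m and x of pin_tip in the frame of plate_seat between -0.006 and 0.006 m and y of pin_tip in the frame of plate_seat between -0.01 and 0.01 m and value of joint drawer above 0.015 m), for 0.05 s.
At the end, for the whole second after the job is handed in: the drawer is out to its stop (at least 84 of 90 mm) and at rest, and the pin stands upright in a hole of the tool block, down on its collar (within 4 mm) (value of joint drawer above 0.084 m and velocity of joint drawer between -0.01 and 0.01 m/s and z of pin_tip in the frame of rack below 0.012 m and angle between pin_mid's own z axis and vertical below 0.08 rad and x of pin_tip in the frame of rack between -0.008 and 0.008 m and (y of pin_tip in the frame of rack between -0.078 and -0.062 m or y of pin_tip in the frame of rack between -0.008 and 0.008 m or y of pin_tip in the frame of rack between 0.062 and 0.078 m)); the robot touches nothing.
It fails at once if the pin pressed or wedged against the saw or its catch with more than 30 N (contact force between pin and saw above 30 N).
It fails at once if another tool or bystander moved by more than 40 mm (distance of any of nock_driver, scriber, brush, glue, calculator, jar, points_tray from where it was at the start of the episode above 0.04 m).
It also fails if it takes over 69 s, if anything falls off the work surface, if the arm or the gripper's body presses on something with over 40 N, if the wrist force passes 120 N, or if a joint passes its speed limit or range.

## Working session

There is one attempt and no reset: what is moved stays moved. The work goes in short steps, Python scripts to look and compute and a shell command to move; the robot and the scene stay as the last step left them, time stands still between calls to the robot, and variables do not carry over. Pictures are saved under pics/ and viewed, at most 11 in all, crops included, and the job is handed in when it is done.

```bash
mkdir -p pics; ls; cat > h.py <<'E'
from station import *
import numpy as np, cv2, json
from scipy.spatial.transform import Rotation as R
def ray(cam,u,v,obs=None):
    c=get_calibration(cam); K=np.array(c["intrinsics"])
    if cam=="wrist":
        o=obs or get_obs(); T=np.eye(4); T[:3,:3]=R.from_rotvec(o["tool_rot"]).as_matrix(); T[:3,3]=o["tool_pos"]
        W=T@np.array(c["tool_from_camera"])
    else: W=np.array(c["world_from_camera"])
    d=np.linalg.inv(K)@[u,v,1]; d=W[:3,:3]@[d[0],-d[1],-d[2]]
    return W[:3,3],d
def atz(cam,u,v,z,obs=None):
    p,d=ray(cam,u,v,obs); return p+d*(z-p[2])/d[2]
def proj(cam,P,obs=None):
    c=get_calibration(cam); K=np.array(c["intrinsics"])
    if cam=="wrist":
        o=obs or get_obs(); T=np.eye(4); T[:3,:3]=R.from_rotvec(o["tool_rot"]).as_matrix(); T[:3,3]=o["tool_pos"]
        W=T@np.array(c["tool_from_camera"])
    else: W=np.array(c["world_from_camera"])
    q=np.linalg.inv(W)@np.append(P,1); q=K@[q[0],-q[1],-q[2]]; return q[:2]/q[2]
def save(cam,name):
    im=get_image(cam); cv2.imwrite("pics/"+name,im[:,:,::-1]); return im
E
python3 - <<'E'
from h import *
np.set_printoptions(precision=4,suppress=True)
o=get_obs(); print(o)
ims=[save(c,c+"0.png") for c in ("scene","top","wrist")]
cv2.imwrite("pics/st.png",cv2.resize(np.hstack(ims[:2]),(800,300))[:,:,::-1])
for c in ("scene","top","wrist"):
    k=get_calibration(c);print(c,k)
    for n in ("pin_mid","rack","saw","drawer_handle","nock_driver","scriber"):
        print(n,[(round(d["confidence"],2),np.round(d["rect"],1).tolist()) for d in cut_out(n,c)[:3]])
E
```

```text
pics
{'t': 0.0, 'q': array([ 1.178 ,  0.0534,  1.6143, -0.    ,  1.476 , -0.119 ]), 'dq': array([-0.0003, -0.0013,  0.0001, -0.0005, -0.0003, -0.0005]), 'effort': array([ -0.0017, -39.3671, -37.0183,  -0.0002,   0.007 ,   0.    ]), 'tool_pos': array([0.1688, 0.6011, 0.2301]), 'tool_rot': array([-0.4286, -3.1117,  0.0032]), 'contact_force': array([ 0.1523,  0.4212, -0.5436]), 'wrist_torque': array([0.0433, 0.04  , 0.005 ]), 'grip_force': 0.0, 'opening': 0.08571881948528505}
scene {'intrinsics': array([[423.8847,   0.    , 274.1566],
       [  0.    , 423.8847, 210.0815],
       [  0.    ,   0.    ,   1.    ]]), 'world_from_camera': array([[-0.1669, -0.5289,  0.8321,  1.4517],
       [ 0.986 , -0.0937,  0.1382,  0.1972],
       [ 0.0049,  0.8435,  0.5371,  0.7264],
       [ 0.    ,  0.    ,  0.    ,  1.    ]])}
pin_mid [(0.61, [346.0, 216.1, 7.3, 24.4])]
rack [(0.89, [349.2, 235.6, 82.3, 37.6]), (0.86, [200.1, 193.2, 70.1, 31.7])]
saw [(0.64, [324.1, 294.6, 421.0, 138.8]), (0.56, [125.4, 233.0, 53.0, 33.0])]
drawer_handle []
nock_driver [(0.61, [378.1, 220.8, 14.6, 19.7])]
scriber [(0.
[... 500 characters left out ...]
w [(0.77, [230.0, 134.8, 313.7, 126.7])]
drawer_handle [(0.32, [408.2, 175.5, 28.2, 18.8])]
nock_driver [(0.59, [227.2, 134.2, 318.1, 130.6])]
scriber [(0.54, [218.8, 217.6, 9.0, 12.8])]
wrist {'intrinsics': array([[292.3688,   0.    , 275.9158],
       [  0.    , 292.3688, 205.5117],
       [  0.    ,   0.    ,   1.    ]]), 'tool_from_camera': array([[-0.001 ,  0.9644,  0.2646,  0.0673],
       [ 1.    ,  0.0011, -0.0004, -0.0003],
       [-0.0007,  0.2646, -0.9644, -0.144 ],
       [ 0.    ,  0.    ,  0.    ,  1.    ]])}
pin_mid []
rack [(0.94, [92.7, 405.1, 64.2, 26.5]), (0.72, [61.1, 303.2, 114.2, 78.4])]
saw [(0.18, [234.7, 316.9, 76.8, 52.1])]
drawer_handle []
nock_driver []
scriber []
```

```bash
cd pics; python3 -c "
import cv2
for c in('top0','scene0'):
  cv2.imwrite(c+'b.png',cv2.resize(cv2.imread(c+'.png'),(800,600),interpolation=cv2.INTER_CUBIC))"
```

```text
(no output)
```

View pics/top0b.png

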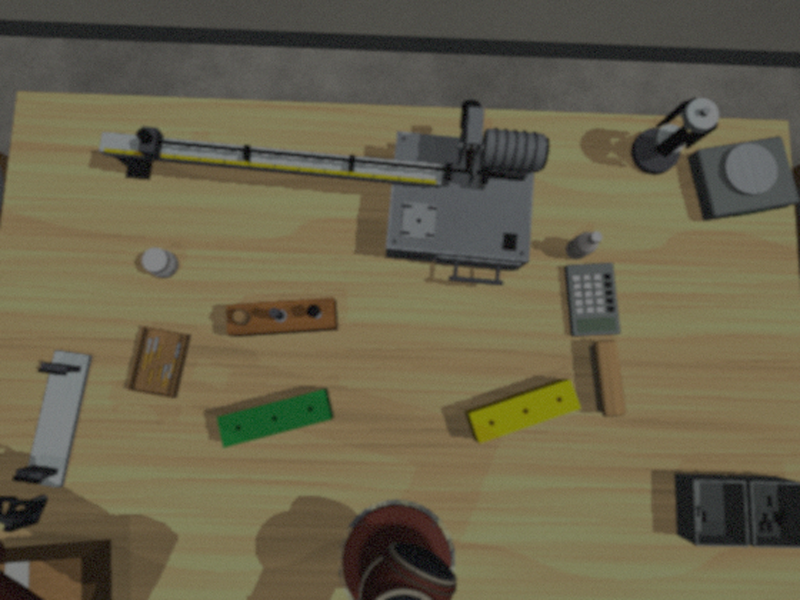

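View pics/scene0b.png

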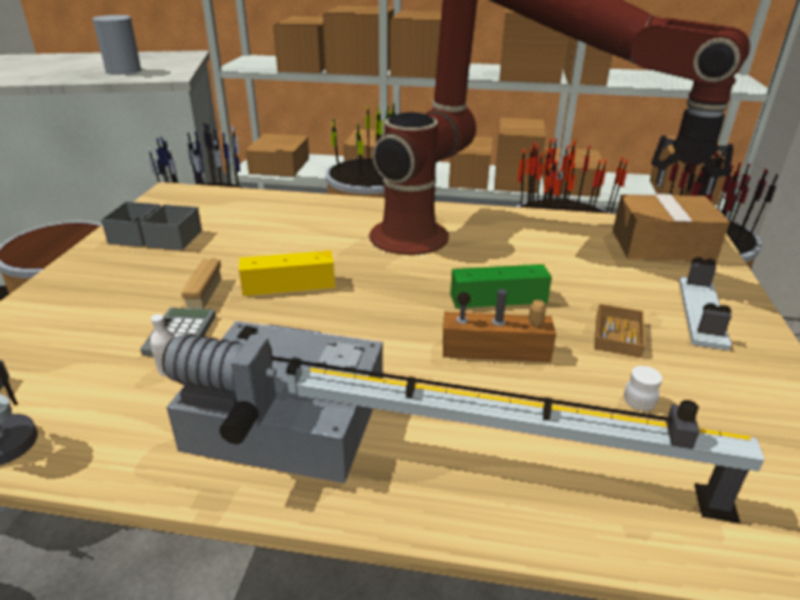

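The top view (800x600) shows the brown rack at (282,316), its tools left to right being nock driver, pin (middle) and scriber. The plate hole is at (418,220) and the drawer handle at (476,281). The scene view confirms that the pin is in the middle, at (500,305).

```bash
python3 - <<'E'
from h import *
np.set_printoptions(precision=4,suppress=True)
s=0.7
im=cv2.imread("pics/top0.png")
d=[x for x in cut_out("rack","top")] if get_image("top") is not None else 0
for x in d:
    m=x["region"].astype(np.uint8); r=cv2.minAreaRect(np.argwhere(m)[:,::-1].astype(np.float32)); print(x["confidence"],r)
# rack top corners by eye (800 scale)
for c in [(227,304),(336,298),(337,326),(229,333)]: print("rack",atz("top",c[0]*s,c[1]*s,.068 if c[1]<320 else .04))
print("plate hole",atz("top",418.5*s,220.5*s,.098))
for c in [(402,205),(436,205),(436,236),(402,236)]: print("plate",atz("top",c[0]*s,c[1]*s,.098))
for c in [(395,134),(388,250),(528,262),(533,170)]: print("deck",atz("top",c[0]*s,c[1]*s,.095))
for c in [(450,279),(500,284)]: print("handle",atz("top",c[0]*s,c[1]*s,.060))
# pin from two views
for (u,v),(a,b) in [((346,204.5),None or (199,222))]:
    p,q=ray("scene",u,v); print("pin top scene at z .138",atz("scene",u,v,.138))
print("pin top top", atz("top",278*s,314*s,.138), "ball",atz("top",314*s,311*s,.12),"nock",atz("top",238*s,316*s,.116))
E
```

```text
0.74 ((192.41139221191406, 292.0708312988281), (23.33209800720215, 81.37442779541016), 75.3236083984375)
0.58 ((197.54669189453125, 221.74708557128906), (23.267101287841797, 76.22627258300781), 86.42366790771484)
0.56 ((365.70001220703125, 286.60003662109375), (26.879358291625977, 78.7406997680664), 71.56504821777344)
rack [0.4907 0.3469 0.068 ]
rack [0.509  0.1354 0.068 ]
rack [0.4562 0.1334 0.04  ]
rack [0.436 0.347 0.04 ]
plate hole [ 0.6624 -0.0215  0.098 ]
plate [0.6925 0.0115 0.098 ]
plate [ 0.6948 -0.0551  0.098 ]
plate [ 0.6326 -0.0562  0.098 ]
plate [0.6304 0.0099 0.098 ]
deck [0.8392 0.0291 0.095 ]
deck [0.6024 0.0363 0.095 ]
deck [ 0.5875 -0.2368  0.095 ]
deck [ 0.7744 -0.2477  0.095 ]
handle [ 0.5552 -0.0894  0.06  ]
handle [ 0.5482 -0.1897  0.06  ]
pin top scene at z .138 [0.4798 0.2282 0.138 ]
pin top top [0.4673 0.2336 0.138 ] ball [0.4767 0.1708 0.12  ] nock [0.4635 0.3116 0.116 ]
```

```bash
cat >> h.py <<'E'
def goto(P,yaw):
    "offset (mm), twist (deg) in tool axes for TCP at P, tool down, tool y at yaw deg"
    o=get_obs(); R0=R.from_rotvec(o["tool_rot"]); a=np.radians(yaw)
    y=np.array([np.cos(a),np.sin(a),0]); z=np.array([0,0,-1.]); x=np.cross(y,z)
    R1=R.from_matrix(np.column_stack([x,y,z]))
    print("offset mm",np.round(R0.inv().apply(np.array(P)-o["tool_pos"])*1000,1),"twist",np.round((R0.inv()*R1).as_rotvec(degrees=True),2),"tcp",np.round(o["tool_pos"],4))
E
python3 -c "
from h import *
goto([.470,.232,.255],5)"
```

```text
offset mm [-389.8 -274.5  -23.7] twist [-0.   -0.   69.31] tcp [0.169  0.6017 0.2313]
```

```bash
python3 -m crank '[{"offset":[-0.39,-0.275,-0.024],"twist":[0,0,69.3]},{"offset":[-0.39,-0.275,-0.024],"twist":[0,0,69.3]},{"offset":[-0.39,-0.275,-0.024],"twist":[0,0,69.3]},{"offset":[-0.39,-0.275,-0.024],"twist":[0,0,69.3]},{"offset":[-0.39,-0.275,-0.024],"twist":[0,0,69.3]},{"offset":[-0.39,-0.275,-0.024],"twist":[0,0,69.3]},{"offset":[-0.39,-0.275,-0.024],"twist":[0,0,69.3]},{"offset":[-0.39,-0.275,-0.024],"twist":[0,0,69.3]},{"offset":[-0.39,-0.275,-0.024],"twist":[0,0,69.3]},{"offset":[-0.39,-0.275,-0.024],"twist":[0,0,69.3]},{"offset":[-0.39,-0.275,-0.024],"twist":[0,0,69.3]}]' 1
python3 - <<'E'
from h import *
o=get_obs(); im=save("wrist","w1.png"); print(o["t"],o["tool_pos"],o["tool_rot"],o["q"],o["contact_force"])
for n in ("pin_mid","rack","nock_driver","scriber"):
    print(n,[(round(d["confidence"],2),np.round(d["rect"],1).tolist()) for d in cut_out(n,"wrist")[:3]])
for n,P in (("pin",[.470,.232,.138]),):print(proj("wrist",P,o))
cv2.imwrite("pics/w1b.png",cv2.resize(im,(800,600),interpolation=cv2.INTER_CUBIC)[:,:,::-1])
E
```

```text
t: 2.52
tool_pos: [0.4694, 0.2324, 0.2552]
tool_rot: [-2.12, -2.318, 0.0]
contact_force: [0.5, 0.1, 0.7]
opening: 0.0854
grip_force: 0.0
2.525 [0.46937708 0.23242956 0.25517475] [-2.11993248e+00 -2.31806678e+00  1.91963437e-04] [ 3.17525972e-01 -2.05179508e-01  1.81724475e+00  2.25603933e-04
  1.52979447e+00  2.28286028e-01] [0.53300947 0.07998219 0.66933668]
pin_mid [(0.55, [276.4, 184.5, 21.1, 36.8])]
rack [(0.97, [277.7, 169.1, 50.8, 187.8]), (0.59, [109.2, 155.8, 127.8, 196.2]), (0.59, [110.3, 403.1, 23.1, 30.1])]
nock_driver [(0.78, [276.9, 112.5, 27.5, 34.3])]
scriber [(0.87, [278.6, 248.1, 24.3, 35.9])]
[277.07230851 201.11071041]
```

View pics/w1b.png

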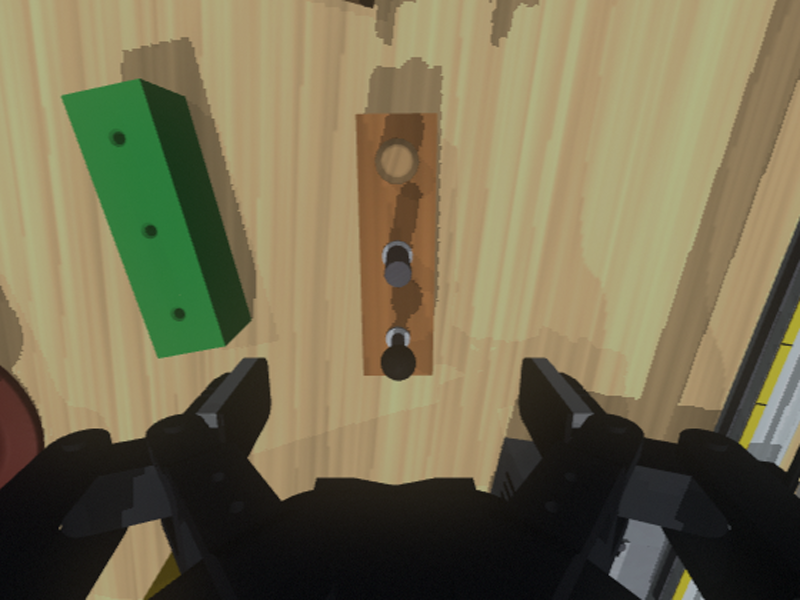

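The wrist view (800x600) shows the pin's top at (398,273), the nock driver at (397,160) and the scriber ball at (398,362), with the rack lined up with the tool.

```bash
python3 - <<'E'
from h import *
np.set_printoptions(precision=4,suppress=True)
o=get_obs(); s=.7
f=lambda u,v,z: atz("wrist",u*s,v*s,z,o)
print("pintop",f(398,273,.138),"collar/base",f(398,254,.072))
print("nock",f(397,160,.116),"rack corners",f(357,114,.068),f(437,113,.068),f(433,375,.068),f(365,376,.068))
P=f(398,273,.138); goto([P[0],P[1],.119],5)
E
```

```text
pintop [0.471  0.2411 0.138 ] collar/base [0.4715 0.242  0.072 ]
nock [0.4642 0.3107 0.116 ] rack corners [0.4322 0.3423 0.068 ] [0.4908 0.3482 0.068 ] [0.5115 0.1381 0.068 ] [0.4527 0.132  0.068 ]
offset mm [  8.9   2.  136.3] twist [ 0.   -0.    0.08] tcp [0.4697 0.2321 0.2553]
```

```bash
python3 -m crank '[{"offset":[0.009,0.0015,0.04],"twist":[0,0,-0.5]},{"offset":[0.009,0.0015,0.09],"twist":[0,0,-0.5]},{"offset":[0.009,0.0015,0.13],"twist":[0,0,-0.5]},{"offset":[0.009,0.0015,0.158],"twist":[0,0,-0.5]},{"offset":[0.009,0.0015,0.158],"twist":[0,0,-0.5]}]' 1
python3 -m crank '[{"offset":[0,0,0],"twist":[0,0,0]},{"offset":[0,0,0],"twist":[0,0,0]},{"offset":[0,0,0],"twist":[0,0,0]},{"offset":[0,0,0],"twist":[0,0,0]},{"offset":[0,0,0],"twist":[0,0,0]},{"offset":[0,0,0],"twist":[0,0,0]},{"offset":[0,0,0],"twist":[0,0,0]},{"offset":[0,0,0],"twist":[0,0,0]}]' 0 35
```

```text
t: 3.4
tool_pos: [0.4686, 0.2401, 0.0945]
tool_rot: [-2.11, -2.324, 0.008]
contact_force: [-0.4, 0.8, 0.6]
opening: 0.0854
grip_force: 0.0
t: 4.4
tool_pos: [0.4714, 0.2408, 0.0982]
tool_rot: [2.112, 2.325, 0.002]
contact_force: [-1.2, 0.1, 5.1]
opening: 0.0169
grip_force: 34.4
```

```bash
python3 -m crank '[{"offset":[0,0,-0.03],"twist":[0,0,0]},{"offset":[0,0,-0.08],"twist":[0,0,0]},{"offset":[0,0,-0.13],"twist":[0,0,0]},{"offset":[0,0,-0.152],"twist":[0,0,0]},{"offset":[0,0,-0.152],"twist":[0,0,0]}]'
python3 -c "
from h import *
goto([.662,-.10,.25],-3)"
```

```text
t: 5.03
tool_pos: [0.4716, 0.2409, 0.2509]
tool_rot: [2.111, 2.324, 0.005]
contact_force: [-0.1, -0.0, -1.2]
opening: 0.0171
grip_force: 34.9
offset mm [-357.6  156.7    1.2] twist [ 0.19 -0.06  8.51] tcp [0.4716 0.2409 0.2509]
```

```bash
python3 -m crank '[{"offset":[-0.05,0.022,0],"twist":[0,0,1]},{"offset":[-0.1,0.045,0],"twist":[0,0,3]},{"offset":[-0.15,0.066,0],"twist":[0,0,5]},{"offset":[-0.2,0.088,0],"twist":[0,0,7]},{"offset":[-0.25,0.11,0],"twist":[0,0,8.5]},{"offset":[-0.3,0.132,0],"twist":[0,0,8.5]},{"offset":[-0.34,0.15,0],"twist":[0,0,8.5]},{"offset":[-0.3575,0.157,0],"twist":[0,0,8.5]},{"offset":[-0.3575,0.157,0],"twist":[0,0,8.5]},{"offset":[-0.3575,0.157,0],"twist":[0,0,8.5]}]'
python3 - <<'E'
from h import *
o=get_obs(); im=save("wrist","w2.png"); print(o["t"],o["tool_pos"],o["tool_rot"],o["q"])
cv2.imwrite("pics/w2b.png",cv2.resize(im,(800,600),interpolation=cv2.INTER_CUBIC)[:,:,::-1])
Rm=R.from_rotvec(o["tool_rot"])
print(proj("wrist",o["tool_pos"]+Rm.apply([0,0,.09]),o)/.7)
E
```

```text
t: 6.28
tool_pos: [0.6608, -0.0988, 0.2484]
tool_rot: [-2.276, -2.163, 0.001]
contact_force: [-0.3, 0.5, -0.9]
opening: 0.0167
grip_force: 34.9
6.275 [ 0.66075156 -0.09878314  0.24840484] [-2.27609543e+00 -2.16285747e+00  6.88278033e-04] [-2.59923872e-01  1.44390236e-01  1.48633743e+00  5.47603682e-04
  1.51259213e+00 -2.08947138e-01]
[394.96266184 298.0032041 ]
```

View pics/w2b.png

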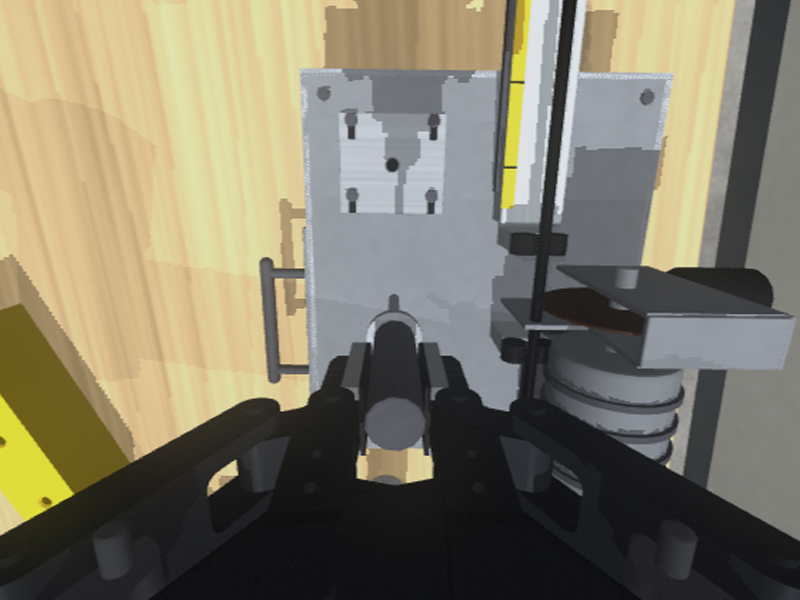

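The wrist view (800x600) shows the plate with its hole at (392,165). The held pin's tip is at (394,296), straight below the fingers, and the handle bar is at left (270,320).

```bash
python3 - <<'E'
from h import *
np.set_printoptions(precision=4,suppress=True)
im=cv2.imread("pics/w2.png"); g=cv2.cvtColor(im,cv2.COLOR_BGR2GRAY).astype(float)
u0,v0=274,115
print(g[108:123,266:283].astype(int))
p=g[108:123,266:283]; w=np.clip(110-p,0,None); 
yy,xx=np.mgrid[108:123,266:283]; hu,hv=(w*xx).sum()/w.sum(),(w*yy).sum()/w.sum(); print(hu,hv)
print(g[202:214,268:286].astype(int))
o=get_obs()
print("hole",atz("wrist",hu,hv,.098,o),"tip",atz("wrist",394*.7,296*.7,o["tool_pos"][2]-.089,o),o["tool_pos"])
pl=[(341,112),(446,111),(444,214),(340,213)]
for c in pl: print(atz("wrist",c[0]*.7,c[1]*.7,.098,o))
for c in [(302,70),(671,75)]: print("deck",atz("wrist",c[0]*.7,c[1]*.7,.095,o))
for c in [(267,262),(274,380)]: print("hnd",atz("wrist",c[0]*.7,c[1]*.7,.06,o))
E
```

```text
[[197 197 196 167 142 141 142 142 142 142 142 142 142 142 143 142 143]
 [197 198 174 147 142 141 142 136 133 138 142 141 141 141 141 140 142]
 [198 197 173 147 142 132 115 107 105 105 109 131 142 142 142 142 142]
 [198 199 198 169 133 113  86  60  50  54  75 102 131 141 142 141 142]
 [200 199 199 190 154  94  49  48  48  49  49  63 105 135 143 143 143]
 [197 197 198 178 119  58  49  48  47  49  48  49  87 116 135 143 143]
 [195 195 191 161  98  50  49  49  48  49  49  48  62 106 134 140 140]
 [196 196 190 153  90  49  49  49  48  49  48  49  63 106 134 141 141]
 [196 197 191 161  99  48  48  49  50  49  49  49  78 114 136 142 141]
 [200 201 202 175 107  52  48  50  49  48  49  49  78 120 140 143 143]
 [201 200 200 184 143  84  49  48  49  49  49  71 109 135 144 144 144]
 [196 196 196 195 180 137  85  55  49  47  69 126 145 141 141 141 141]
 [194 193 194 193 193 177 148 134 132 132 150 181 164 140 139 139 140]
 [193 191 192 190 191 190 190 190 191 191 191 191 163 138 138 138 137]
 [195 195 196 196 195 195 193 194 194 194 194 194 164 139 139 139 139]]
274.242306626005 114.9939007485444
[... 503 characters left out ...]
56 156 156 157 158 158]
 [155 156 156 144 106  78  80  80  80  81  81 131 156 155 156 157 158 158]
 [155 156 156 144 106  79  79  79  81  82  81 131 156 156 156 157 158 158]
 [156 156 157 145 106  77  79  80  80  81  82 131 156 156 156 156 156 156]
 [156 157 157 145 106  79  79  79  79  81  82 133 157 157 156 156 156 156]
 [156 156 157 134  96  78  79  79  81  82  82 118 150 158 158 156 157 156]]
hole [ 0.6626 -0.0221  0.098 ] tip [ 0.6603 -0.0971  0.1599] [ 0.6608 -0.0987  0.2489]
[0.6312 0.0123 0.098 ]
[0.6998 0.0094 0.098 ]
[ 0.6972 -0.057   0.098 ]
[ 0.625  -0.0525  0.098 ]
deck [0.6079 0.0391 0.095 ]
deck [0.846  0.0239 0.095 ]
hnd [ 0.5576 -0.0911  0.06  ]
hnd [ 0.5499 -0.1958  0.06  ]
```

```bash
python3 -m crank '[{"offset":[0.03,-0.0005,0],"twist":[0,0,0]},{"offset":[0.0767,-0.0012,0.005],"twist":[0,0,0]},{"offset":[0.0767,-0.0012,0.03],"twist":[0,0,0]},{"offset":[0.0767,-0.0012,0.047],"twist":[0,0,0]},{"offset":[0.0767,-0.0012,0.047],"twist":[0,0,0]},{"offset":[0.0767,-0.0012,0.047],"twist":[0,0,0]}]'
python3 - <<'E'
from h import *
np.set_printoptions(precision=4,suppress=True)
o=get_obs(); im=save("wrist","w3.png"); print(o["tool_pos"],o["tool_rot"])
c=im[140:260,200:360]
cv2.imwrite("pics/w3b.png",cv2.resize(c,(800,600),interpolation=cv2.INTER_CUBIC)[:,:,::-1])
Rm=R.from_rotvec(o["tool_rot"])
f=lambda P:((proj("wrist",P,o)-[200,140])*5)
print("tip",f(o["tool_pos"]+Rm.apply([0,0,.09])),"below on plate",f(np.r_[o["tool_pos"][:2],.098]))
E
```

```text
t: 7.08
tool_pos: [0.6645, -0.0238, 0.2031]
tool_rot: [2.278, 2.162, 0.001]
contact_force: [-0.0, -0.3, -0.4]
opening: 0.0172
grip_force: 34.9
[ 0.6645 -0.0238  0.2031] [2.2784 2.1618 0.001 ]
tip [382.3473 342.9944] below on plate [381.5397 319.5567]
```

View pics/w3b.png

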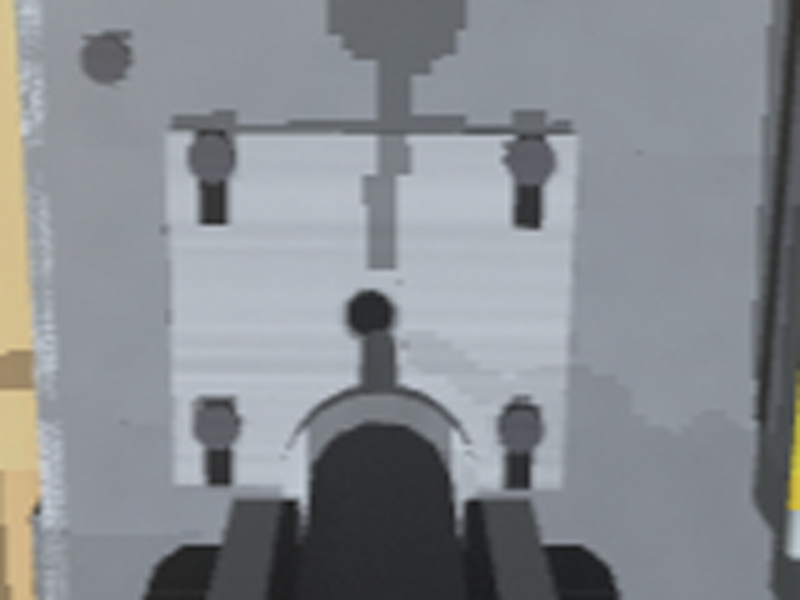

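The crop (5x) shows the hole centre at (371,313) and the tip at about (380,349), 14 mm above the plate. It needs about +2 mm along tool x and -1.3 mm along tool y.

```bash
python3 -m crank '[{"offset":[0.002,-0.0013,0.002],"twist":[0,0,0]},{"offset":[0.002,-0.0013,0.008],"twist":[0,0,0]},{"offset":[0.002,-0.0013,0.01],"twist":[0,0,0]},{"offset":[0.002,-0.0013,0.01],"twist":[0,0,0]},{"offset":[0.002,-0.0013,0.01],"twist":[0,0,0]}]'
python3 - <<'E'
from h import *
np.set_printoptions(precision=4,suppress=True)
o=get_obs(); im=save("wrist","w4.png")
c=im[170:245,225:325]
cv2.imwrite("pics/w4b.png",cv2.resize(c,(800,600),interpolation=cv2.INTER_CUBIC)[:,:,::-1])
Rm=R.from_rotvec(o["tool_rot"])
f=lambda P:((proj("wrist",P,o)-[225,170])*8)
for z in(.09,.092,.094,.1):print("axis",z,f(o["tool_pos"]+Rm.apply([0,0,z])))
E
```

```text
t: 7.75
tool_pos: [0.6631, -0.0215, 0.1923]
tool_rot: [2.279, 2.163, 0.0]
contact_force: [0.5, -0.0, -1.4]
opening: 0.0168
grip_force: 34.9
axis 0.09 [411.7773 308.8005]
axis 0.092 [411.7311 303.5779]
axis 0.094 [411.6856 298.4367]
axis 0.1 [411.5532 283.4838]
```

View pics/w4b.png

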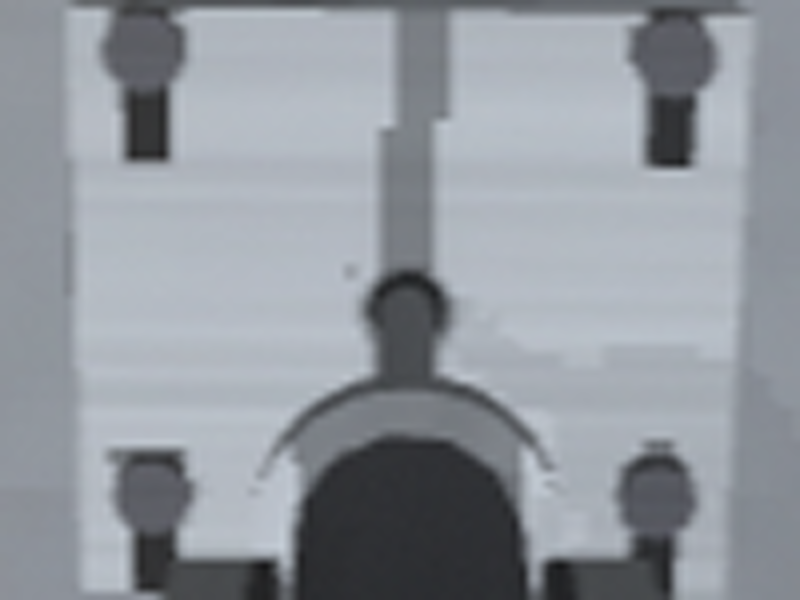

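The 8x crop shows the shank centred at column 407 in the hole at (407,311). The tip's centre is at row ~315, about 4 mm above the plate, so a small -0.6 mm trim is needed.

```bash
python3 -m crank '[{"offset":[-0.0006,0,0.001],"twist":[0,0,0]},{"offset":[-0.0006,0,0.003],"twist":[0,0,0]},{"offset":[-0.0006,0,0.005],"twist":[0,0,0]},{"offset":[-0.0006,0,0.006],"twist":[0,0,0]},{"offset":[-0.0006,0,0.007],"twist":[0,0,0]}]'

```

```text
t: 8.43
tool_pos: [0.663, -0.0221, 0.1852]
tool_rot: [-2.279, -2.163, 0.0]
contact_force: [0.1, -0.1, -1.5]
opening: 0.017
grip_force: 34.9
```

```bash
python3 -m crank '[{"offset":[0,0,0.0015],"twist":[0,0,0]},{"offset":[0,0,0.003],"twist":[0,0,0]},{"offset":[0,0,0.0045],"twist":[0,0,0]},{"offset":[0,0,0.006],"twist":[0,0,0]}]'
python3 -m crank '[{"offset":[0,0,0.002],"twist":[0,0,0]},{"offset":[0,0,0.004],"twist":[0,0,0]},{"offset":[0,0,0.006],"twist":[0,0,0]},{"offset":[0,0,0.006],"twist":[0,0,0]}]'
```

```text
t: 8.93
tool_pos: [0.663, -0.022, 0.1792]
tool_rot: [2.279, 2.163, 0.0]
contact_force: [-0.3, -0.8, -0.7]
opening: 0.0169
grip_force: 34.9
t: 9.43
tool_pos: [0.6628, -0.022, 0.173]
tool_rot: [-2.278, -2.162, 0.001]
contact_force: [-0.6, -0.4, -1.2]
opening: 0.0169
grip_force: 34.9
```

```bash
for i in 1; do python3 -m crank '[{"offset":[0,0,0.001],"twist":[0,0,0]},{"offset":[0,0,0.002],"twist":[0,0,0]},{"offset":[0,0,0.003],"twist":[0,0,0]},{"offset":[0,0,0.004],"twist":[0,0,0]}]'; done
```

```text
t: 9.93
tool_pos: [0.663, -0.0221, 0.1693]
tool_rot: [2.279, 2.163, 0.0]
contact_force: [0.7, 0.9, -0.3]
opening: 0.0174
grip_force: 34.8
```

```bash
python3 -m crank '[{"offset":[0,0,0.001],"twist":[0,0,0]},{"offset":[0,0,0.002],"twist":[0,0,0]},{"offset":[0,0,0.003],"twist":[0,0,0]},{"offset":[0,0,0.004],"twist":[0,0,0]}]'
```

```text
t: 10.42
tool_pos: [0.6634, -0.0221, 0.1669]
tool_rot: [2.278, 2.162, 0.001]
contact_force: [-2.2, 0.1, 6.6]
opening: 0.017
grip_force: 35.9
```

```bash
python3 -m crank '[{"offset":[0,0,0.001],"twist":[0,0,0]},{"offset":[0,0,0.002],"twist":[0,0,0]},{"offset":[0,0,0.003],"twist":[0,0,0]},{"offset":[0,0,0.003],"twist":[0,0,0]}]'
```

```text
t: 10.92
tool_pos: [0.6635, -0.0218, 0.1646]
tool_rot: [2.278, 2.162, 0.002]
contact_force: [-2.5, 1.0, 6.9]
opening: 0.0169
grip_force: 36.2
```

```bash
python3 -m crank '[{"offset":[0,0.0003,0.0005],"twist":[0,0,0]},{"offset":[0,0.0003,0.001],"twist":[0,0,0]},{"offset":[0,0.0003,0.0015],"twist":[0,0,0]},{"offset":[0,0.0003,0.0015],"twist":[0,0,0]}]'; python3 - <<'E'
from h import *
get_image("top")
print([(round(d["confidence"],2),np.round(d["rect"],1).tolist()) for d in cut_out("drawer_handle","top")[:2]])
E
```

```text
t: 11.42
tool_pos: [0.6637, -0.0217, 0.1631]
tool_rot: [2.278, 2.163, 0.002]
contact_force: [-2.6, 1.0, 8.1]
opening: 0.0171
grip_force: 36.3
[(0.76, [342.2, 189.8, 40.2, 16.5])]
```

```bash
python3 -m crank '[{"offset":[0,-0.0008,0.0005],"twist":[0,0,0]},{"offset":[0,-0.0008,0.001],"twist":[0,0,0]},{"offset":[0,-0.0008,0.0015],"twist":[0,0,0]},{"offset":[0,-0.0008,0.0015],"twist":[0,0,0]}]'
```

```text
t: 12.02
tool_pos: [0.6635, -0.0216, 0.1621]
tool_rot: [2.277, 2.162, 0.004]
contact_force: [-2.8, 1.3, 8.9]
opening: 0.0169
grip_force: 36.3
```

```bash
python3 - <<'E'
from h import *
get_image("top")
print([(round(d["confidence"],2),np.round(d["rect"],1).tolist()) for d in cut_out("drawer_handle","top")[:2]])
E
```

```text
[(0.58, [342.9, 189.4, 42.5, 19.8])]
```

```bash
python3 -m crank '[{"offset":[0,-0.0004,0.0005],"twist":[0,0,0]},{"offset":[0,-0.0004,0.001],"twist":[0,0,0]},{"offset":[0,-0.0004,0.0015],"twist":[0,0,0]},{"offset":[0,-0.0004,0.0015],"twist":[0,0,0]},{"offset":[0,-0.0004,0.0015],"twist":[0,0,0]}]'
python3 - <<'E'
from h import *
get_image("top")
print([(round(d["confidence"],2),np.round(d["rect"],1).tolist()) for d in cut_out("drawer_handle","top")[:2]])
E
```

```text
t: 12.75
tool_pos: [0.6633, -0.0216, 0.161]
tool_rot: [2.277, 2.162, 0.005]
contact_force: [-1.7, 1.6, 9.2]
opening: 0.017
grip_force: 36.3
[(0.89, [343.2, 192.4, 44.3, 27.3])]
```

```bash
python3 -m crank '[{"offset":[0,0,0],"twist":[0,0,0]},{"offset":[0,0,0],"twist":[0,0,0]},{"offset":[0,0,0],"twist":[0,0,0]},{"offset":[0,0,0],"twist":[0,0,0]},{"offset":[0,0,0],"twist":[0,0,0]},{"offset":[0,0,0],"twist":[0,0,0]},{"offset":[0,0,0],"twist":[0,0,0]},{"offset":[0,0,0],"twist":[0,0,0]}]'
python3 - <<'E'
from h import *
im=get_image("top")
d=cut_out("drawer_handle","top")[0]; u,v,w,h=d["rect"]; print(d["confidence"],d["rect"], atz("top",u,v+h/2,.055))
cv2.imwrite("pics/t5.png",im[:,:,::-1])
E
```

```text
t: 13.85
tool_pos: [0.6633, -0.0216, 0.1609]
tool_rot: [2.277, 2.162, 0.005]
contact_force: [-1.9, 0.4, 9.6]
opening: 0.017
grip_force: 36.3
0.7 [340.6, 196.6, 43.5, 34.7] [ 0.50444212 -0.16397846  0.055     ]
```

The drawer has sprung out: the bar is about 40 mm further out. Next I withdraw the pin straight up.

```bash
python3 -m crank '[{"offset":[0,0,-0.005],"twist":[0,0,0]},{"offset":[0,0,-0.015],"twist":[0,0,0]},{"offset":[0,0,-0.03],"twist":[0,0,0]},{"offset":[0,0,-0.045],"twist":[0,0,0]},{"offset":[0,0,-0.07],"twist":[0,0,0]},{"offset":[0,0,-0.097],"twist":[0,0,0]},{"offset":[0,0,-0.097],"twist":[0,0,0]}]'
python3 -c "
from h import *
goto([.4715,.15,.255],5.6)"
```

```text
t: 14.82
tool_pos: [0.6636, -0.0222, 0.2588]
tool_rot: [2.275, 2.159, 0.006]
contact_force: [0.1, 0.3, -0.8]
opening: 0.0167
grip_force: 34.9
offset mm [ 162.  -200.8    2.4] twist [ 0.36  0.06 -8.59] tcp [ 0.6636 -0.0222  0.2588]
```

```bash
python3 -m crank '[{"offset":[0.04,-0.05,0.002],"twist":[0,0,-2]},{"offset":[0.08,-0.1,0.002],"twist":[0.1,0,-4]},{"offset":[0.12,-0.15,0.002],"twist":[0.2,0,-6]},{"offset":[0.15,-0.185,0.002],"twist":[0.3,0,-8.6]},{"offset":[0.162,-0.201,0.002],"twist":[0.3,0,-8.6]},{"offset":[0.162,-0.201,0.002],"twist":[0.3,0,-8.6]},{"offset":[0.162,-0.201,0.002],"twist":[0.3,0,-8.6]}]'
python3 - <<'E'
from h import *
np.set_printoptions(precision=4,suppress=True)
o=get_obs(); im=save("wrist","w6.png"); print(o["tool_pos"],o["tool_rot"])
cv2.imwrite("pics/w6b.png",cv2.resize(im[60:270,140:420],(800,600),interpolation=cv2.INTER_CUBIC)[:,:,::-1])
Rm=R.from_rotvec(o["tool_rot"]); s=800/280
f=lambda P:((proj("wrist",P,o)-[140,60])*s)
print("tip",f(o["tool_pos"]+Rm.apply([0,0,.09])),"hole guess",f([.4715,.2405,.068]))
E
```

```text
t: 15.7
tool_pos: [0.4705, 0.1495, 0.2525]
tool_rot: [-2.109, -2.324, 0.006]
contact_force: [0.1, 0.2, -0.9]
opening: 0.0171
grip_force: 34.9
[0.4705 0.1495 0.2525] [-2.109  -2.3237  0.0064]
tip [389.9561 424.7691] hole guess [418.2353 121.0617]
```

View pics/w6b.png

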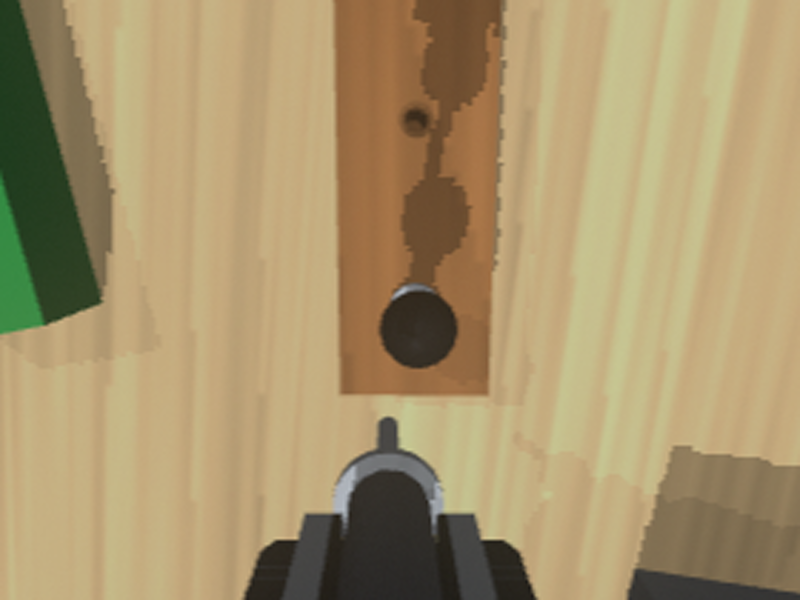

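The view shows the empty middle hole at (416,121) and the pin tip at (388,427); the scriber is undisturbed at (418,327).

```bash
python3 - <<'E'
from h import *
np.set_printoptions(precision=4,suppress=True)
o=get_obs(); s=.35; Rm=R.from_rotvec(o["tool_rot"])
H=atz("wrist",140+416*s,60+121*s,.068,o); T=atz("wrist",140+388*s,60+427*s,o["tool_pos"][2]-.09,o)
print(H,T,o["tool_pos"]); print(Rm.inv().apply(H-T)*1000)
E
```

```text
[0.4708 0.2404 0.068 ] [0.4696 0.1486 0.1625] [0.4706 0.1494 0.2525]
[91.1837 10.5389 94.4784]
```

```bash
python3 -m crank '[{"offset":[0.045,0.005,0],"twist":[0,0,0]},{"offset":[0.0912,0.0105,0.01],"twist":[0,0,0]},{"offset":[0.0912,0.0105,0.05],"twist":[0,0,0]},{"offset":[0.0912,0.0105,0.078],"twist":[0,0,0]},{"offset":[0.0912,0.0105,0.084],"twist":[0,0,0]},{"offset":[0.0912,0.0105,0.084],"twist":[0,0,0]}]'
python3 - <<'E'
from h import *
np.set_printoptions(precision=4,suppress=True)
o=get_obs(); im=save("wrist","w7.png"); print(o["tool_pos"],o["tool_rot"])
cv2.imwrite("pics/w7b.png",cv2.resize(im[160:250,215:335],(800,600),interpolation=cv2.INTER_CUBIC)[:,:,::-1])
Rm=R.from_rotvec(o["tool_rot"]); s=800/120
f=lambda P:((proj("wrist",P,o)-[215,160])*s)
for z in(.09,.095,.1):print("axis",f(o["tool_pos"]+Rm.apply([0,0,z])))
E
```

```text
t: 16.5
tool_pos: [0.4717, 0.2416, 0.1691]
tool_rot: [-2.109, -2.323, 0.006]
contact_force: [0.0, -0.8, -0.5]
opening: 0.0174
grip_force: 34.9
[0.4717 0.2416 0.1691] [-2.1089 -2.3235  0.0058]
axis [409.8728 324.4648]
axis [409.7733 313.6996]
axis [409.6776 303.3449]
```

View pics/w7b.png

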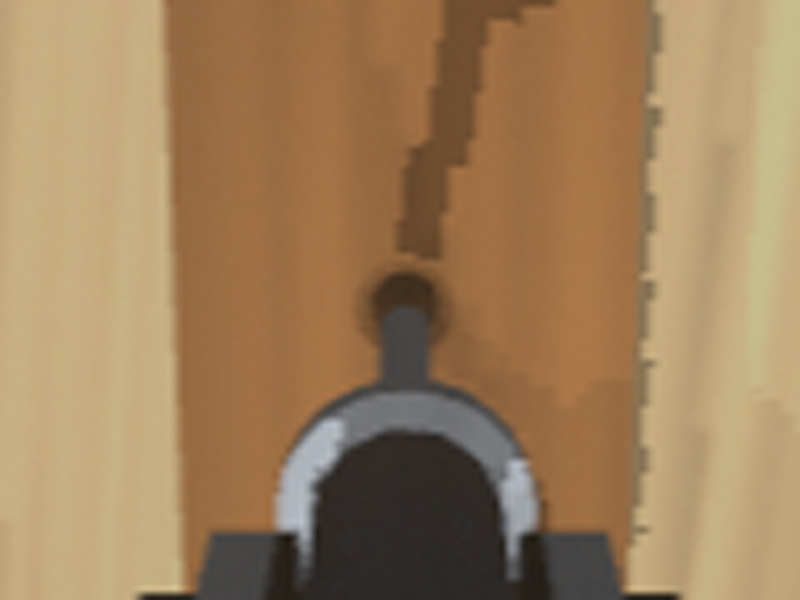

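The tip is aligned above the hole: projected landing (405,307) against hole (405,306).

```bash
python3 -m crank '[{"offset":[0,0,0.006],"twist":[0,0,0]},{"offset":[0,0,0.012],"twist":[0,0,0]},{"offset":[0,0,0.018],"twist":[0,0,0]},{"offset":[0,0,0.018],"twist":[0,0,0]}]'
```

```text
t: 17.05
tool_pos: [0.4703, 0.2419, 0.1499]
tool_rot: [-2.107, -2.324, 0.008]
contact_force: [-1.2, 0.6, -1.2]
opening: 0.0172
grip_force: 34.9
```

```bash
python3 -m crank '[{"offset":[0,0,0.012],"twist":[0,0,0]},{"offset":[0,0,0.024],"twist":[0,0,0]},{"offset":[0,0,0.036],"twist":[0,0,0]},{"offset":[0,0,0.044],"twist":[0,0,0]},{"offset":[0,0,0.048],"twist":[0,0,0]},{"offset":[0,0,0.048],"twist":[0,0,0]}]'
```

```text
t: 17.8
tool_pos: [0.4704, 0.242, 0.1025]
tool_rot: [-2.107, -2.324, 0.006]
contact_force: [0.1, -0.1, -0.1]
opening: 0.0166
grip_force: 34.9
```

```bash
python3 -m crank '[{"offset":[0,0,0.0015],"twist":[0,0,0]},{"offset":[0,0,0.003],"twist":[0,0,0]},{"offset":[0,0,0.0045],"twist":[0,0,0]},{"offset":[0,0,0.0045],"twist":[0,0,0]}]'
```

```text
t: 18.3
tool_pos: [0.4706, 0.2421, 0.0984]
tool_rot: [-2.107, -2.325, 0.005]
contact_force: [0.6, -0.2, -0.2]
opening: 0.0173
grip_force: 35.0
```

```bash
python3 -m crank '[{"offset":[0,0,0.001],"twist":[0,0,0]},{"offset":[0,0,0.001],"twist":[0,0,0]}]'; python3 -m crank '[{"offset":[0,0,0],"twist":[0,0,0]},{"offset":[0,0,0],"twist":[0,0,0]},{"offset":[0,0,0],"twist":[0,0,0]},{"offset":[0,0,0],"twist":[0,0,0]},{"offset":[0,0,0],"twist":[0,0,0]},{"offset":[0,0,0],"twist":[0,0,0]}]' 1
python3 -m crank '[{"offset":[0,0,-0.03],"twist":[0,0,0]},{"offset":[0,0,-0.08],"twist":[0,0,0]},{"offset":[0,0,-0.12],"twist":[0,0,0]},{"offset":[0,0,-0.15],"twist":[0,0,0]},{"offset":[0,0,-0.15],"twist":[0,0,0]}]'
python3 - <<'E'
from h import *
np.set_printoptions(precision=4,suppress=True)
o=get_obs(); im=save("wrist","w8.png")
cv2.imwrite("pics/w8b.png",cv2.resize(im,(800,600),interpolation=cv2.INTER_CUBIC)[:,:,::-1])
print("expect top",proj("wrist",[.471,.2408,.138],o)/.7)
im=get_image("top")
d=cut_out("drawer_handle","top")
for x in d[:2]:
    u,v,w,h=x["rect"]; print(x["confidence"],x["rect"],atz("top",u,v+h/2,.055),atz("top",u-w/2,v+h/2-3,.06),atz("top",u+w/2,v+h/2,.06))
goto([.509,-.14,.25],-3)
E
```

```text
t: 18.55
tool_pos: [0.4707, 0.2421, 0.0983]
tool_rot: [-2.107, -2.325, 0.006]
contact_force: [-3.2, -0.8, 6.2]
opening: 0.0172
grip_force: 35.6
t: 19.3
tool_pos: [0.4705, 0.242, 0.0973]
tool_rot: [-2.107, -2.325, 0.006]
contact_force: [0.9, -1.5, -1.6]
opening: 0.0856
grip_force: 0.0
t: 19.92
tool_pos: [0.4729, 0.2426, 0.2507]
tool_rot: [-2.11, -2.327, -0.003]
contact_force: [0.6, 0.2, -0.8]
opening: 0.0855
grip_force: 0.0
expect top [391.5286 291.0569]
0.88 [333.8, 194.7, 58.8, 32.7] [ 0.5122 -0.1445  0.055 ] [ 0.5176 -0.0598  0.06  ] [ 0.5141 -0.2275  0.06  ]
offset mm [-383.7    0.9   -4.4] twist [-0.44  0.04  8.61] tcp [0.4706 0.2418 0.2455]
```

View pics/w8b.png

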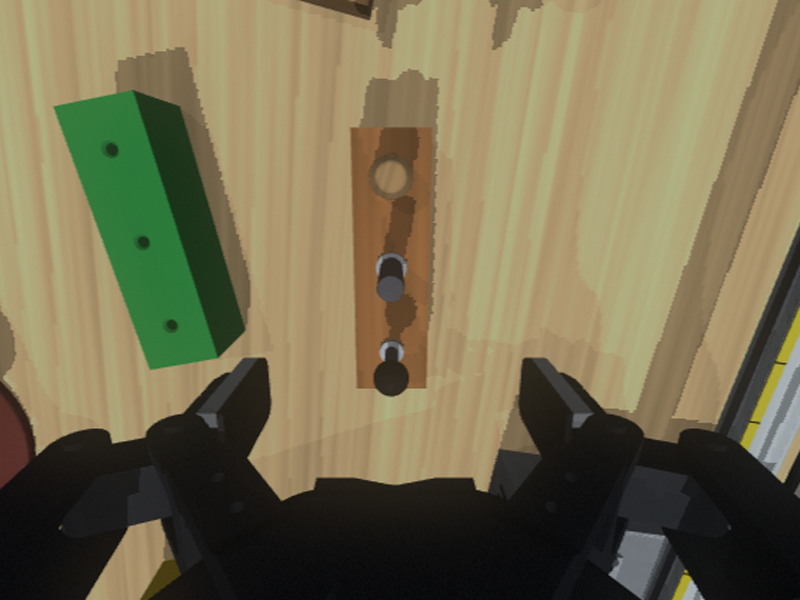

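The pin is back down in the middle hole, looking the same as at the start, and its neighbours are in place. Now for the drawer.

```bash
python3 -m crank '[{"offset":[-0.06,0.003,0],"twist":[0,0,1]},{"offset":[-0.12,0.005,0],"twist":[-0.2,0,3]},{"offset":[-0.18,0.005,0],"twist":[-0.4,0,5]},{"offset":[-0.24,0.005,0],"twist":[-0.4,0,7]},{"offset":[-0.3,0.004,0],"twist":[-0.4,0,8.6]},{"offset":[-0.36,0.003,0.005],"twist":[-0.4,0,8.6]},{"offset":[-0.42,0.002,0.01],"twist":[-0.4,0,8.6]},{"offset":[-0.45,0.002,0.02],"twist":[-0.4,0,8.6]},{"offset":[-0.45,0.002,0.02],"twist":[-0.4,0,8.6]},{"offset":[-0.45,0.002,0.02],"twist":[-0.4,0,8.6]}]' 0.3
python3 - <<'E'
from h import *
np.set_printoptions(precision=4,suppress=True)
o=get_obs(); im=save("wrist","w9.png"); print(o["tool_pos"],o["tool_rot"],o["q"])
d=cut_out("drawer_handle","wrist")
for x in d[:2]:print(x["confidence"],x["rect"])
cv2.imwrite("pics/w9b.png",cv2.resize(im,(800,600),interpolation=cv2.INTER_CUBIC)[:,:,::-1])
E
```

```text
t: 21.32
tool_pos: [0.5167, -0.2047, 0.2257]
tool_rot: [-2.277, -2.162, -0.001]
contact_force: [-0.0, -0.2, 0.4]
opening: 0.0258
grip_force: 0.0
[ 0.5167 -0.2047  0.2257] [-2.2773 -2.1621 -0.0015] [-0.5118 -0.1084  1.7801  0.0013  1.471  -0.4601]
0.85 [312.6, 122.5, 100.2, 176.6]
```

View pics/w9b.png

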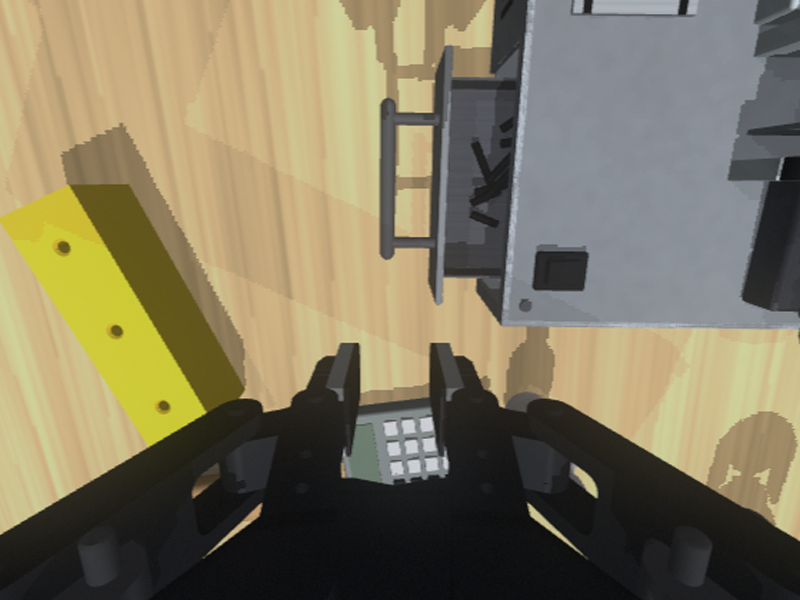

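The view shows the handle bar from (388,100) to (388,258), its middle at (388,179), parallel to the tool's x axis. The drawer front is at column 440.

```bash
python3 - <<'E'
from h import *
np.set_printoptions(precision=4,suppress=True)
o=get_obs()
for c in [(388,100),(388,258),(388,179)]: 
    P=atz("wrist",c[0]*.7,c[1]*.7,.062,o); print(P)
print("front",atz("wrist",434*.7,179*.7,.085,o))
goto([P[0],P[1],.042],-3)
E
```

```text
[ 0.519  -0.0854  0.062 ]
[ 0.5129 -0.1942  0.062 ]
[ 0.5161 -0.1372  0.062 ]
front [ 0.5467 -0.1388  0.085 ]
offset mm [ 66.9  -4.8 184.9] twist [ 0.08 -0.03  0.1 ] tcp [ 0.5172 -0.2044  0.2269]
```

```bash
python3 -m crank '[{"offset":[0.04,-0.0025,0],"twist":[0,0,0]},{"offset":[0.067,-0.0045,0.02],"twist":[0,0,0]},{"offset":[0.067,-0.0045,0.07],"twist":[0,0,0]},{"offset":[0.067,-0.0045,0.11],"twist":[0,0,0]},{"offset":[0.067,-0.0045,0.14],"twist":[0,0,0]},{"offset":[0.067,-0.0045,0.165],"twist":[0,0,0]},{"offset":[0.067,-0.0045,0.184],"twist":[0,0,0]},{"offset":[0.067,-0.0045,0.184],"twist":[0,0,0]}]'
```

```text
t: 22.42
tool_pos: [0.5156, -0.1374, 0.0418]
tool_rot: [-2.277, -2.163, -0.0]
contact_force: [0.5, -0.5, 0.1]
opening: 0.0256
grip_force: 0.0
```

```bash
python3 -m crank '[{"offset":[0,0,0],"twist":[0,0,0]},{"offset":[0,0,0],"twist":[0,0,0]},{"offset":[0,0,0],"twist":[0,0,0]},{"offset":[0,0,0],"twist":[0,0,0]},{"offset":[0,0,0],"twist":[0,0,0]}]' 0 25
```

```text
t: 23.05
tool_pos: [0.5166, -0.1383, 0.0438]
tool_rot: [2.278, 2.162, 0.002]
contact_force: [-5.4, 3.2, 3.8]
opening: 0.0101
grip_force: 24.8
```

```bash
python3 -m crank '[{"offset":[0,-0.006,0],"twist":[0,0,0]},{"offset":[0,-0.015,0],"twist":[0,0,0]},{"offset":[0,-0.025,0],"twist":[0,0,0]},{"offset":[0,-0.034,0],"twist":[0,0,0]},{"offset":[0,-0.042,0],"twist":[0,0,0]},{"offset":[0,-0.046,0],"twist":[0,0,0]},{"offset":[0,-0.046,0],"twist":[0,0,0]}]'
```

```text
t: 23.92
tool_pos: [0.4706, -0.1354, 0.0438]
tool_rot: [2.278, 2.161, 0.005]
contact_force: [-0.2, 6.9, 4.8]
opening: 0.0103
grip_force: 25.2
```

```bash
python3 -m crank '[{"offset":[0,-0.002,0],"twist":[0,0,0]},{"offset":[0,-0.004,0],"twist":[0,0,0]},{"offset":[0,-0.006,0],"twist":[0,0,0]},{"offset":[0,-0.006,0],"twist":[0,0,0]}]'
```

```text
t: 24.42
tool_pos: [0.4651, -0.1351, 0.0438]
tool_rot: [2.278, 2.161, 0.006]
contact_force: [1.8, 6.3, 3.5]
opening: 0.0101
grip_force: 25.1
```

```bash
python3 -m crank '[{"offset":[0,-0.0015,0],"twist":[0,0,0]},{"offset":[0,-0.003,0],"twist":[0,0,0]},{"offset":[0,-0.004,0],"twist":[0,0,0]},{"offset":[0,-0.004,0],"twist":[0,0,0]}]'
```

```text
t: 24.92
tool_pos: [0.4648, -0.1351, 0.0439]
tool_rot: [2.273, 2.154, 0.017]
contact_force: [16.7, 5.4, -9.4]
opening: 0.0101
grip_force: 24.4
```

```bash
python3 -m crank '[{"offset":[0,-0.0015,0],"twist":[0,0,0]},{"offset":[0,-0.003,0],"twist":[0,0,0]},{"offset":[0,-0.003,0],"twist":[0,0,0]}]'
```

```text
t: 25.3
tool_pos: [0.4646, -0.1351, 0.0441]
tool_rot: [2.269, 2.149, 0.026]
contact_force: [30.5, 6.5, -19.7]
opening: 0.0102
grip_force: 24.2
```

At the stop. I ease off, release, and lift.

```bash
python3 -m crank '[{"offset":[0,0.003,0],"twist":[0,0,0]},{"offset":[0,0.0065,0],"twist":[0,0,0]},{"offset":[0,0.0065,0],"twist":[0,0,0]}]'; python3 -m crank '[{"offset":[0,0,0],"twist":[0,0,0]},{"offset":[0,0,0],"twist":[0,0,0]},{"offset":[0,0,0],"twist":[0,0,0]},{"offset":[0,0,0],"twist":[0,0,0]}]' 0.3
python3 -m crank '[{"offset":[0,0,-0.03],"twist":[0,0,0]},{"offset":[0,0,-0.08],"twist":[0,0,0]},{"offset":[0,0,-0.13],"twist":[0,0,0]},{"offset":[-0.067,0,-0.184],"twist":[0,0,0]},{"offset":[-0.067,0,-0.184],"twist":[0,0,0]},{"offset":[-0.067,0,-0.184],"twist":[0,0,0]}]'
python3 - <<'E'
from h import *
np.set_printoptions(precision=4,suppress=True)
o=get_obs(); im=save("wrist","w10.png"); print(o["tool_pos"])
d=cut_out("drawer_handle","wrist")[0];m=d["region"];u,v,w,h=d["rect"];print(d["confidence"],d["rect"])
print("left edge",atz("wrist",u-w/2,v,.062,o))
im2=save("scene","s10.png")
cv2.imwrite("pics/f.png",np.hstack([cv2.resize(im,(400,300)),cv2.resize(im2[140:280,250:450],(400,300))])[:,:,::-1])
E
```

```text
t: 25.68
tool_pos: [0.4651, -0.1351, 0.0439]
tool_rot: [2.277, 2.161, 0.007]
contact_force: [2.4, 6.5, 2.8]
opening: 0.0101
grip_force: 25.8
t: 26.18
tool_pos: [0.4639, -0.1359, 0.0429]
tool_rot: [2.278, 2.162, 0.002]
contact_force: [-0.1, 0.1, -0.1]
opening: 0.0257
grip_force: 0.0
t: 26.92
tool_pos: [0.4604, -0.2035, 0.2274]
tool_rot: [2.28, 2.159, 0.003]
contact_force: [-0.4, -0.1, -0.9]
opening: 0.0257
grip_force: 0.0
[ 0.4604 -0.2035  0.2274]
0.86 [346.5, 120.5, 155.8, 180.8]
left edge [ 0.457  -0.1316  0.062 ]
```

View pics/f.png

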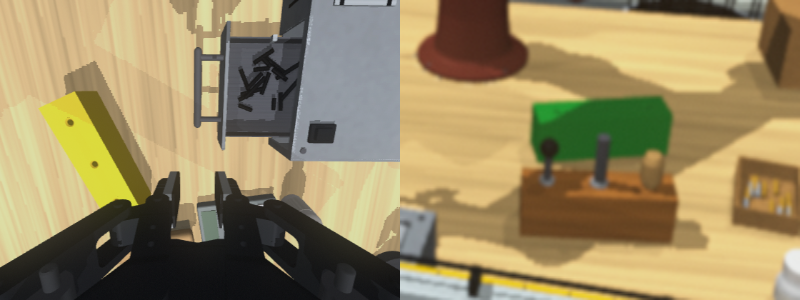

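The drawer is at its stop (bar at about x 0.463, roughly 90 mm out), the pin stands upright on its collar, and the gripper is clear.

```bash
python3 -c "
from station import *
print(finish_job())"
```

```text
the job is handed in; nothing more can be done
None
```

I handed the job in at about 27 s: the pin tripped the catch with about 10 N on the wrist sensor, it is back down on its collar in the tool block's middle hole, and the drawer is out to its stop; `finish_job()` gave no verdict.

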